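# Clamp the incubation chamber and vent it

## Task

Make the clear incubation chamber ready for its gas fill: swing the steel clamp bar on its lid shut until it rests fully home in its catch, and only then press the black spring head of the leaning vent valve right down to its stop, hold it there for about a second and let it spring back up. Press the head firmly but never lean hard on it, since the valve is delicate, and leave the jar, the dishes and the carton where they stand.

Things in the scene. Friction and masses are not known exactly. Their poses are not given: they have to be found in the camera images.
- chamber: Clear rectangular chamber, 200 (x) x 240 (y) x 132 mm high, with a grey lid plate 204 x 244 mm whose top is 132 mm above the bench; fixed to the bench. Origin at the centre of its underside, z up; a dial gauge (look only) marks its front (-x) side. The lid carries the clamp bar on its right (-y) half and the vent valve on its left (+y) half.
- clamp_hinge (a point): Pivot of the clamp bar on the lid: a vertical hinge axis, 138 mm above the bench, 70 mm behind (+x) and 60 mm to the right (-y) of the chamber's centre; axes as the chamber's.
- clamp (a joint): Swing of the clamp bar about its vertical pivot, rad. 0 = fully closed, against the end of its travel in the catch, when the bar points from the pivot along the chamber's -x. It grows counter-clockwise seen from above, as the bar swings out over the right (-y) side; 1.57 = bar pointing along -y. The bar stays where it is left; swinging it takes about 2 N at the knob.
- clamp_knob (a point): Centre of the black upright knob on the clamp bar: a cylinder of 18 mm diameter and 45 mm height, 142 to 187 mm above the bench (this point is its mid height), 110 mm from the pivot. It may be pushed or pinched. The steel bar below it is 150 mm long from the pivot, 18 mm wide, 8 mm thick (134 to 142 mm above the bench).
- catch (a point): Catch of the clamp bar: a steel U-bracket 24 mm (x) x 34 mm on the lid near its front edge, open to the right (-y), that takes the bar's tip. This point is where the bar's middle line lies when closed, 145 mm from the pivot; the bracket rises to 151 mm above the bench, and starts 14 mm past the knob's side.
- valve: Vent valve fixed on the lid: round aluminium foot of 60 mm diameter, with a barrel that leans 0.52 rad (30 degrees) from vertical towards the valve's own +y (to the left, seen from the robot). Origin at the centre of the foot's underside, on the lid, z up. Its place and yaw on the lid vary. It is delicate: loading it beyond 45 N spoils it.
- barrel_mouth (a point): Centre of the barrel's upper end, where the plunger stem enters; its z axis points out along the leaning plunger axis, its x axis is level. Barrel 38 to 44 mm in diameter. The black head on the stem is screwed to a different height every time: with the plunger up, the crown of its top lies 38 to 68 mm along z from this point (not measured: look or feel for it).
- vent (a joint): Stroke of the sprung plunger into the barrel, m: 0 = up, 0.022 = on its stop. Its head is a black disc 48 mm in diameter, 14 mm thick, slightly domed. The spring pushes back with about 4 N at the start and 10 N at the stop, beyond which it is rigid; it springs back up when let go.
- jar: Bystander: round clear jar with a blue lid, about 106 mm diameter, 163 mm high, loose, left of the chamber. Origin at the centre of its underside.
- dishes: Bystander: stack of four round dishes, 92 mm diameter, 60 mm high, loose, behind the chamber. Origin at the centre of its underside.
- carton: Bystander: cardboard carton 70 x 110 x 120 mm high, loose, right of the chamber. Origin at the centre of its underside.

How it is judged:
By the outcome, as a careful person would: the job done as asked, in the order asked, and still so for the second after the job is handed in, with the robot touching nothing.
It also fails if it takes over 56 s, if anything falls off the work surface, if the arm or the gripper's body presses on something with over 40 N, if the wrist force passes 120 N, or if a joint passes its speed limit or range.

## Robot

A 6-joint arm with a two-finger parallel gripper is mounted at the origin on the work surface. World frame = base frame: x ahead of the robot, y to its left, z up, the work surface at z = 0. Lengths are in m, angles in rad, forces in N, time in s.
With the tool pointing down it reaches from about 0.35 to 0.85 m from the base axis. Payload 8.1 kg.
Tool frame: the origin (TCP) lies on the centre line of the jaws, within the pads' length; the fingertips stand robot.finger_overhang ahead of it and the grasp point (between the pads) lies 5 mm behind it (robot.finger_overhang is the distance from the TCP to the fingertips, in m); z points along the fingers, y is the direction in which the jaws open and shut (so a half turn about z gives the same grasp; the last joint's range is limited). The gripper opens to 93 mm and grips with 3 to 60 N. Pads are 15 mm wide; open, the fingers measure 128 mm over their backs; the gripper's body (75 mm by 188 mm) begins 65 mm behind the grasp point.
Start: joints at [1.066, 0.13, 1.488, -0, 1.523, -0.085], TCP at [0.245, 0.548, 0.233] pointing down, gripper open.
Joint ranges: [-2.96, 2.96], [-0.89, 2.26], [0.02, 2.5], [-1.34, 4.48], [0, 2.73], [-2.66, 2.66]. Speed limits (rad/s): [2.39, 2.39, 2.79, 3.14, 3.14, 3.14].

## Interface

Orientations are given as a rotation vector (axis times angle).
In Python, from plant import robot gives the robot as it stands. The module is installed in compiled form; this text tells all that it offers.
- The arm moves only by the tool carry_out, never from a script. Its argument "commands" is a list that holds one entry, the list of rows, each a list of 4 numbers: the shift along the tool's x, y, z in cm, then the turn about the tool's z in degrees. In form: [[[tx, ty, tz, roll], ...]]. A call has 1 to 20 rows; each row shifts and turns the commanded pose from where the row before left it, along the tool's axes as they then stand; what a row does not reach is not made up. A row lasts 1/12 s, in which the tool goes at most 41.7 mm and 7.16 degrees, less where a joint would pass 70% of its speed; a pose out of reach is approached as far as the arm can. A call is refused whole if a number of a shift passes 4.17 or a number of a turn 7.16, either way. A call with a gripper value outside its range is refused whole. "claw" is the finger opening in cm, from 0 to 9.3, set as the call begins (left out, the last holds). The fingers move at their own pace and stop on an object; "grip_force" is the grip in N (left out, the last holds). Time passes only in rows, so rows that do not move let the fingers close. It gives the time, the measured TCP pose, the force and the opening at its end, in the units of the state.
- robot.read_state(): the state, without advancing time (a new reading comes with each control period).
- robot.read_camera(name): name is "scene" or "top" or "wrist"; returns the picture (400x640x3 uint8, red, green, blue); there is no depth.
- robot.camera_params(name): a dict with "mtx" (3x3 intrinsics, pixels), "R" (3x3) and "t" (3): a world point X has camera coordinates R X + t. Camera axes: x right, y down, z forward; pixel columns grow to the right and rows downward; lengths in m; the calibration is good to about 2 mm. A picture is of the moment at which its call begins: read the wrist's pose just before it. camera_params takes no time and is no camera call; for the wrist camera it gives the pose at the moment of the call.
- robot.close_job(): hands the job in, once; it reports no verdict.
The state is a dict: "t": time; "q": joint angles; "dq": joint speeds; "joint_torque": joint torques, N m; "tool_pos": TCP position; "orientation": TCP orientation; "force": force on the tool from outside, world axes, zero at the start; "wrist_torque": the same for the moment, N m; "opening": finger opening in m.
Only numpy, scipy, OpenCV 4.12 (cv2) and the standard library are available. Lean on these libraries where they do the work, as an engineer would, in place of code of your own. Each camera call takes 0.05 s, during which the arm holds its last target.

## Working session

There is one attempt and no reset: what is moved stays moved. The work goes in short steps, Python scripts to look and compute and a tool call to move; the robot and the scene stay as the last step left them, time stands still between calls to the robot, and variables do not carry over. Pictures are saved under pics/ and viewed, and the job is handed in when it is done.

Besides the shell and the picture viewer there is one more tool, called after ">>>" by a JSON object that holds its "method" and its "body", one argument or row to a line. carry_out: Moves the arm, as the interface text tells. Its arguments: {"type":"object","properties":{"commands":{"type":"array","items":{"type":"array","items":{"type":"array","items":{"type":"number"}}}},"claw":{"type":"number"},"grip_force":{"type":"number"}},"required":["commands"]}

```bash
mkdir -p pics; cat > h.py <<'E'
import numpy as np, cv2
from plant import robot
def P(n):
    p=robot.camera_params(n); return np.array(p["mtx"]),np.array(p["R"]),np.array(p["t"])
def ray(n,u,v):
    K,R,t=P(n); d=R.T@np.linalg.inv(K)@np.array([u,v,1.]); return -R.T@t,d/np.linalg.norm(d)
def onz(n,u,v,z):
    c,d=ray(n,u,v); return c+d*(z-c[2])/d[2]
def tri(a,b):
    c1,d1=ray(*a); c2,d2=ray(*b)
    s=np.linalg.lstsq(np.c_[d1,-d2],c2-c1,rcond=None)[0]
    p,q=c1+s[0]*d1,c2+s[1]*d2; return (p+q)/2,np.linalg.norm(p-q)
def proj(n,X):
    K,R,t=P(n); x=K@(R@np.array(X)+t); return x[:2]/x[2]
E
python3 - <<'E'
from h import *
for n in ["scene","top"]:
    im=robot.read_camera(n); cv2.imwrite(f"pics/{n}0.png",im[:,:,::-1])
    print(n,robot.camera_params(n))
print(robot.read_state(), robot.finger_overhang)
E
```

```text
scene {'mtx': array([[508.64585238,   0.        , 325.77936172],
       [  0.        , 508.64585238, 209.18802335],
       [  0.        ,   0.        ,   1.        ]]), 'R': array([[ 0.56504468,  0.82505984,  0.00088114],
       [ 0.6849453 , -0.46849089, -0.558002  ],
       [-0.45997223,  0.31589959, -0.82983914]]), 't': array([-0.35029952, -0.32558899,  1.58475617])}
top {'mtx': array([[403.69783855,   0.        , 312.59945914],
       [  0.        , 403.69783855, 196.6147429 ],
       [  0.        ,   0.        ,   1.        ]]), 'R': array([[-0.04945032, -0.99876017, -0.00572536],
       [-0.97822319,  0.04958885, -0.20154489],
       [ 0.20157893, -0.00436578, -0.97946254]]), 't': array([0.05488348, 0.58480075, 1.14984818])}
{'t': 0.1, 'q': array([ 1.06559540e+00,  1.31078187e-01,  1.48918521e+00,  1.19848161e-06,
        1.52293393e+00, -8.53774021e-02]), 'dq': array([ 0.00077858, -0.00147807, -0.00029849, -0.00149207,  0.00048522,
        0.00152208]), 'joint_torque': array([ 5.06503893e-04, -5.61346042e+01, -4.93093014e+01,  7.70293269e-02,
        2.92632950e-02, -4.21622008e-05]), 'tool_pos': array([0.24429651, 0.54749568, 0.2316886 ]), 'orientation': array([-6.54527319e-01, -3.07217373e+00,  2.41061252e-03]), 'force': array([-0.27127501,  0.03925101,  0.00668812]), 'wrist_torque': array([ 0.059297  ,  0.05724873, -0.02995727]), 'opening': 0.09326021580303288} 0.014
```

View pics/scene0.png

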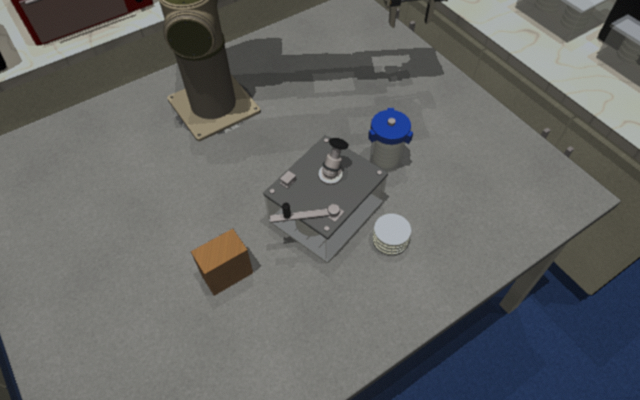

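View pics/top0.png

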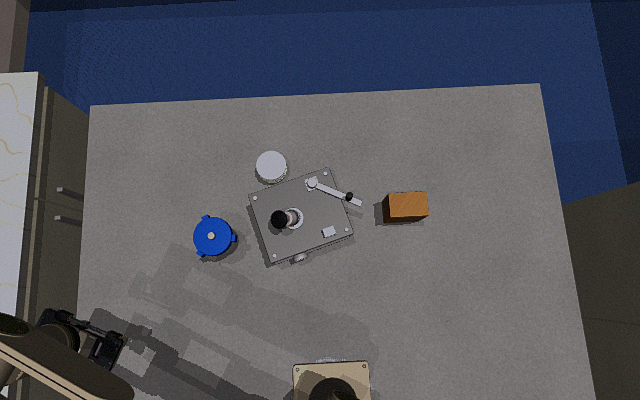

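The top view shows the chamber around (300,215), the bar from (312,184) to (360,203), the knob at (349,197) and the black head at (279,219). The scene view shows the knob at (286,210) and the head at (338,144). I'll zoom in next.

```bash
python3 - <<'E'
import cv2
a=cv2.imread("pics/top0.png")[140:280,230:380]; cv2.imwrite("pics/topz.png",cv2.resize(a,None,fx=4,fy=4,interpolation=cv2.INTER_CUBIC))
a=cv2.imread("pics/scene0.png")[120:270,250:420]; cv2.imwrite("pics/scenez.png",cv2.resize(a,None,fx=4,fy=4,interpolation=cv2.INTER_CUBIC))
E
```

```text
(no output)
```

View pics/topz.png

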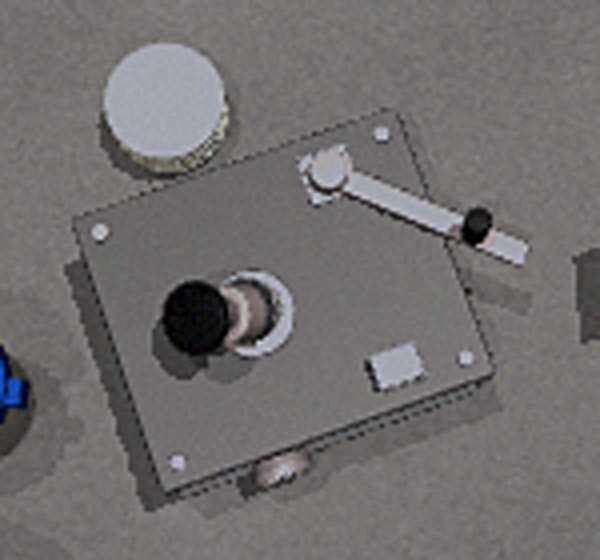

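View pics/scenez.png

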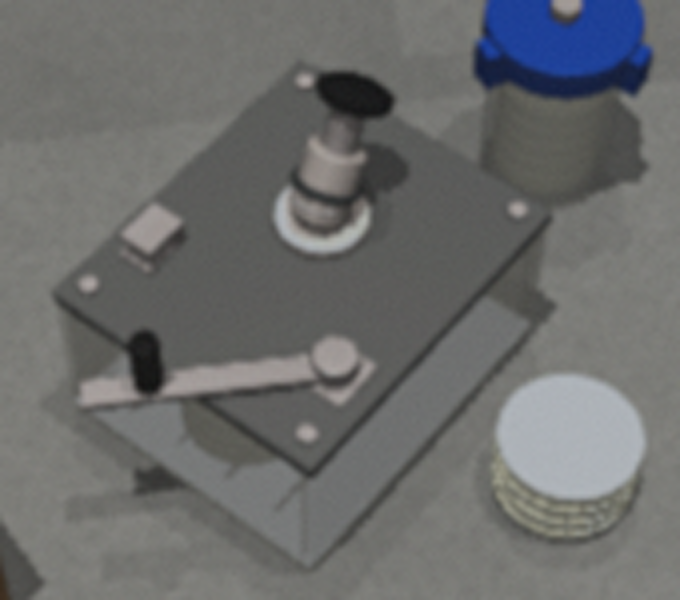

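The zoomed views show the lid corners, the foot ring, the head disc, the knob and the bar clearly. Next I'll turn these into positions.

```bash
cat > meas.py <<'E'
from h import *
T=lambda u,v:("top",230+(u+.5)/4-.5,140+(v+.5)/4-.5)
S=lambda u,v:("scene",250+(u+.5)/4-.5,120+(v+.5)/4-.5)
np.set_printoptions(precision=4,suppress=True)
ct=[onz(*T(*p),.132) for p in [(75,217),(397,110),(492,375),(165,492)]]
cs=[onz(*S(*p),.132) for p in [(551,217),(312,472),(55,295),(300,62)]]
for a,b in zip(ct,cs): print("corner",a,b)
for c in (ct,cs):
    c=np.array(c); print("ctr",c.mean(0),"sides",[np.linalg.norm(c[i]-c[(i+1)%4]) for i in range(4)])
    e1=(c[0]+c[1]-c[2]-c[3])[:2]; e2=(c[0]+c[3]-c[1]-c[2])[:2]
    print("yaw",np.arctan2(e1[1],e1[0]),np.arctan2(-e2[0],e2[1]))
print("head",tri(T(196,317),S(354,92)))
print("foot",tri(T(258,312),S(322,214)))
print("knob",tri(T(477,225),S(147,361)))
print("knobtop",tri(T(480,217),S(145,341)))
print("pivotcap",tri(T(330,167),S(335,356)))
print("bartip",tri(T(522,251),S(81,394)))
print("catch",tri(T(398,364),S(153,230)))
E
python3 meas.py
```

```text
corner [0.589  0.2064 0.132 ] [0.5938 0.2036 0.132 ]
corner [ 0.6555 -0.0248  0.132 ] [ 0.6617 -0.0236  0.132 ]
corner [ 0.4629 -0.0793  0.132 ] [ 0.4712 -0.0815  0.132 ]
corner [0.3944 0.1484 0.132 ] [0.3992 0.1474 0.132 ]
ctr [0.5254 0.0627 0.132 ] sides [np.float64(0.24052268179616101), np.float64(0.2001420692807963), np.float64(0.23785082471022184), np.float64(0.2030426133468017)]
yaw 0.28269720848857066 0.2860465690670912
ctr [0.5315 0.0615 0.132 ] sides [np.float64(0.23717467264253436), np.float64(0.1991514524039917), np.float64(0.2399447569781506), np.float64(0.2025775181707959)]
yaw 0.2883012559274841 0.29745772293044676
head (array([0.5007, 0.1167, 0.2171]), np.float64(0.0006975195425824836))
foot (array([0.5149, 0.082 , 0.1389]), np.float64(0.004715112784352296))
knob (array([ 0.5628, -0.072 ,  0.1647]), np.float64(0.002327140941997651))
knobtop (array([ 0.5637, -0.0723,  0.1863]), np.float64(0.0023142773624803084))
pivotcap (array([0.6123, 0.0257, 0.1487]), np.float64(0.0013916951060954853))
bartip (array([ 0.5468, -0.1064,  0.1399]), np.float64(0.0021928281508653957))
catch (array([ 0.4726, -0.0131,  0.1474]), np.float64(0.002915029421823752))
```

```bash
cat >> h.py <<'E'
from scipy.spatial.transform import Rotation as Ro
def tool():
    s=robot.read_state(); return np.array(s["tool_pos"]),Ro.from_rotvec(s["orientation"]).as_matrix()
def delta(X):
    p,R=tool(); return R.T@(np.array(X)-p)*100
E
python3 - <<'E'
from h import *
np.set_printoptions(precision=4,suppress=True)
p,R=tool(); print(p,R,delta([.594,-.088,.30]))
print("carton",[onz("top",u,v,.12) for u,v in [(387,194),(388,217),(428,217)]], "jar",onz("top",211,236,.163))
E
```

```text
[0.2443 0.5475 0.2317] [[-0.9132  0.4076 -0.0008]
 [ 0.4076  0.9132 -0.0014]
 [ 0.0001 -0.0016 -1.    ]] [-57.8354 -43.788   -6.7691]
carton [array([ 0.5713, -0.1859,  0.12  ]), array([ 0.5052, -0.183 ,  0.12  ]), array([ 0.4996, -0.2951,  0.12  ])] jar [0.4715 0.3038 0.163 ]
```

>>> {"method": "carry_out", "body": {
  "commands": [
    [[0, 0, -2, 0], [0, 0, -2, 0], [0, 0, -2.8, 0], [0, 0, 0, 0]]
  ],
  "claw": 0,
  "grip_force": 20
}}

```text
t: 0.43
tool_pos: [0.2454, 0.5495, 0.3066]
orientation: [0.654, 3.071, 0.011]
force: [1.0, 0.7, 1.6]
opening: 0.071
```

>>> {"method": "carry_out", "body": {
  "commands": [
    [[-2.9, -2.2, 0, 0], [-2.9, -2.2, 0, 0], [-2.9, -2.2, 0, 0], [-2.9, -2.2, 0, 0], [-2.9, -2.2, 0, 0], [-2.9, -2.2, 0, 0], [-2.9, -2.2, 0, 0], [-2.9, -2.2, 0, 0], [-2.9, -2.2, 0, 0], [-2.9, -2.2, 0, 0], [-2.9, -2.2, 0, 0], [-2.9, -2.2, 0, 0], [-2.9, -2.2, 0, 0], [-2.9, -2.2, 0, 0], [-2.9, -2.2, 0, 0], [-2.9, -2.2, 0, 0], [-2.9, -2.2, 0, 0], [-2.9, -2.2, 0, 0], [-2.9, -2.2, 0, 0], [-2.9, -2.2, 0, 0]]
  ]
}}

```text
t: 2.1
tool_pos: [0.5952, -0.0921, 0.2999]
orientation: [-0.655, -3.072, -0.0]
force: [-0.5, 0.8, 0.2]
opening: 0.0003
```

>>> {"method": "carry_out", "body": {
  "commands": [
    [[0, 0, 0, 0], [0, 0, 0, 0], [0, 0, 0, 0]]
  ]
}}

```text
t: 2.35
tool_pos: [0.5945, -0.0901, 0.2998]
orientation: [-0.655, -3.071, -0.001]
force: [0.2, 0.4, 0.1]
opening: 0.0007
```

```bash
python3 - <<'E'
from h import *
np.set_printoptions(precision=4,suppress=True)
print(tool(),delta([.594,-.088,.17]))
im=robot.read_camera("wrist"); cv2.imwrite("pics/w1.png",im[:,:,::-1]); print(proj("wrist",[.5628,-.072,.187]))
print(robot.read_state()["force"])
E
```

```text
(array([ 0.5945, -0.0901,  0.2998]), array([[-0.9129,  0.4081, -0.0014],
       [ 0.4081,  0.9129,  0.0008],
       [ 0.0016,  0.0002, -1.    ]])) [ 0.1101  0.1676 12.982 ]
[324.7711 155.0204]
[ 0.3805  1.6849 -0.7556]
```

View pics/w1.png

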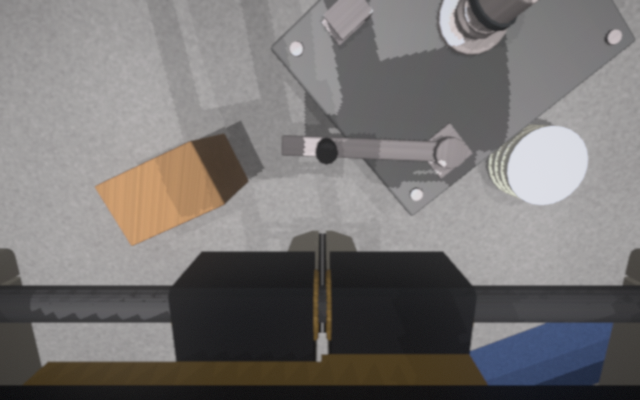

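The wrist view shows the knob at (326,150), about 5 px from my prediction, and the hinge at (452,152). I'll lower the tool behind the knob.

>>> {"method": "carry_out", "body": {
  "commands": [
    [[0, 0, 3.2, 0], [0, 0, 3.2, 0], [0, 0, 3.2, 0], [0, 0, 2.4, 0], [0, 0, 0.9, 0], [0, 0, 0, 0], [0, 0, 0, 0]]
  ]
}}

```text
t: 2.98
tool_pos: [0.595, -0.0895, 0.1727]
orientation: [0.653, 3.072, 0.0]
force: [0.5, 0.3, 0.4]
opening: 0.0008
```

```bash
python3 - <<'E'
from h import *
np.set_printoptions(precision=4,suppress=True)
c0=np.array(proj("wrist",[.5628,-.072,.187]));print(c0)
p,R=tool(); H=np.array([.6124,.025,p[2]])
print(p,R[:,0],"pivot in tool",delta(H), robot.read_state()["force"])
E
```

```text
[326.7515 192.6788]
[ 0.595  -0.0895  0.1727] [-0.9136  0.4065 -0.0006] pivot in tool [ 3.0632 11.165   0.0006] [0.5365 0.2924 0.4489]
```

>>> {"method": "carry_out", "body": {
  "commands": [
    [[0.5, 0, 0, 0], [0.5, 0, 0, 0], [0.4, 0, 0, 0], [0.49, -0.06, 0, 2.5], [0.49, -0.06, 0, 2.5], [0.49, -0.06, 0, 2.5], [0.49, -0.06, 0, 2.5], [0.49, -0.06, 0, 2.5], [0.49, -0.06, 0, 2.5], [0, 0, 0, 0]]
  ]
}}

```text
t: 3.82
tool_pos: [0.5548, -0.0727, 0.1729]
orientation: [1.052, 2.958, 0.0]
force: [-0.8, -0.1, 0.3]
opening: 0.0005
```

```bash
python3 - <<'E'
from h import *
np.set_printoptions(precision=4,suppress=True)
p,R=tool(); H=np.array([.6124,.025,p[2]])
print(p,R[:,0],"pivot in tool",delta(H), robot.read_state()["force"])
im=robot.read_camera("scene")[120:270,250:420]; cv2.imwrite("pics/s2.png",cv2.resize(im[:,:,::-1],None,fx=4,fy=4))
E
```

```text
[ 0.5548 -0.0727  0.1729] [-0.7753  0.6316 -0.0016] pivot in tool [ 1.7036 11.2156  0.0052] [-0.805  -0.056   0.2679]
```

View pics/s2.png

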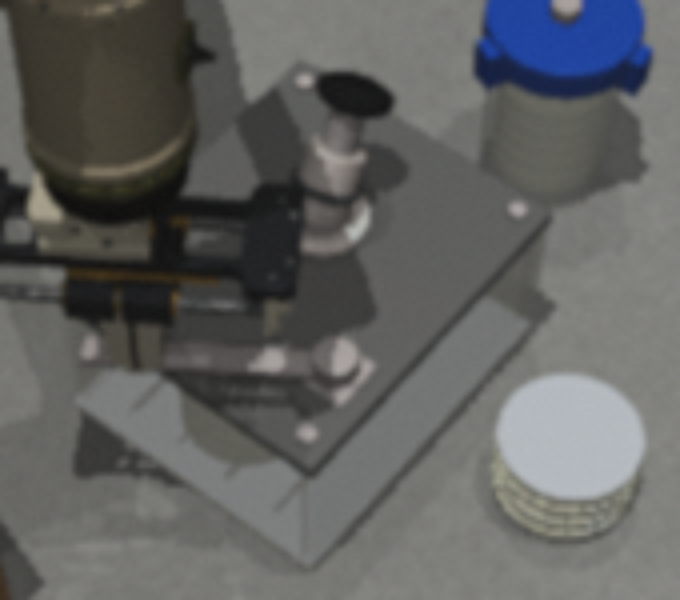

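The bar is following, at about (230,360) in the crop. I'll continue along the arc.

>>> {"method": "carry_out", "body": {
  "commands": [
    [[0.49, -0.06, 0, 2.5], [0.49, -0.06, 0, 2.5], [0.49, -0.06, 0, 2.5], [0.49, -0.06, 0, 2.5], [0.49, -0.06, 0, 2.5], [0.49, -0.06, 0, 2.5], [0.49, -0.06, 0, 2.5], [0.49, -0.06, 0, 2.5], [0.49, -0.06, 0, 2.5], [0.49, -0.06, 0, 2.5], [0, 0, 0, 0]]
  ]
}}

```text
t: 4.78
tool_pos: [0.5193, -0.039, 0.1722]
orientation: [1.666, 2.663, 0.0]
force: [-0.4, 0.5, 0.2]
opening: 0.0005
```

>>> {"method": "carry_out", "body": {
  "commands": [
    [[0.2, -0.02, 0, 1], [0.2, -0.02, 0, 1], [0.2, -0.02, 0, 1], [0.2, -0.02, 0, 1], [0.2, -0.02, 0, 1], [0, 0, 0, 0], [0, 0, 0, 0]]
  ]
}}

```text
t: 5.37
tool_pos: [0.5142, -0.0302, 0.1715]
orientation: [-1.78, -2.588, -0.0]
force: [0.4, -0.3, -0.2]
opening: 0.0006
```

```bash
python3 - <<'E'
from h import *
np.set_printoptions(precision=4,suppress=True)
p,R=tool(); H=np.array([.6124,.025,p[2]])
print(p,R[:,0],"pivot in tool",delta(H), robot.read_state()["force"])
E
```

```text
[ 0.5142 -0.0302  0.1715] [-0.3579  0.9338  0.0004] pivot in tool [ 1.6456 11.1437  0.0004] [ 0.4213 -0.3339 -0.2069]
```

>>> {"method": "carry_out", "body": {
  "commands": [
    [[0.2, -0.02, 0, 1], [0.2, -0.02, 0, 1], [0.2, -0.02, 0, 1], [0.1, 0, 0, 0.5]]
  ]
}}

```text
t: 5.7
tool_pos: [0.5111, -0.024, 0.1715]
orientation: [-1.861, -2.531, 0.001]
force: [-0.2, -1.1, -0.5]
opening: 0.0003
```

>>> {"method": "carry_out", "body": {
  "commands": [
    [[0.1, 0, 0, 0.5], [0.1, 0, 0, 0.5]]
  ]
}}

```text
t: 5.87
tool_pos: [0.5107, -0.0223, 0.1716]
orientation: [1.882, 2.516, -0.001]
force: [0.4, -7.2, -0.7]
opening: 0.0005
```

>>> {"method": "carry_out", "body": {
  "commands": [
    [[0.1, 0, 0, 0], [0.1, 0, 0, 0]]
  ]
}}

```text
t: 6.03
tool_pos: [0.5106, -0.0221, 0.1717]
orientation: [1.88, 2.513, -0.003]
force: [2.7, -14.2, -2.9]
opening: 0.0009
```

>>> {"method": "carry_out", "body": {
  "commands": [
    [[0.1, 0, 0, 0], [0.1, 0, 0, 0], [0, 0, 0, 0]]
  ]
}}

```text
t: 6.28
tool_pos: [0.5105, -0.0219, 0.1717]
orientation: [1.88, 2.51, -0.006]
force: [5.8, -18.3, -5.1]
opening: 0.0001
```

>>> {"method": "carry_out", "body": {
  "commands": [
    [[-0.4, 0, 0, 0], [-0.8, 0, 0, 0], [-1.2, 0, 0, 0], [0, 0, -2, 0], [0, 0, -4, 0], [0, 0, -4, 0], [0, 0, -4, 0], [0, 0, -2, 0], [0, 0, 0, 0]]
  ]
}}

```text
t: 7.03
tool_pos: [0.5189, -0.0422, 0.3385]
orientation: [1.875, 2.509, 0.008]
force: [-0.2, 0.1, 1.2]
opening: 0.0002
```

```bash
python3 - <<'E'
from h import *
np.set_printoptions(precision=4,suppress=True)
print(tool())
im=robot.read_camera("wrist"); cv2.imwrite("pics/w3.png",im[:,:,::-1])
print({k:v for k,v in robot.camera_params("wrist").items()})
E
```

```text
(array([ 0.5189, -0.0422,  0.3385]), array([[-0.2832,  0.959 ,  0.01  ],
       [ 0.9591,  0.2832, -0.0013],
       [-0.0041,  0.0092, -0.9999]]))
{'mtx': array([[344.2126,   0.    , 321.9093],
       [  0.    , 344.2126, 198.5781],
       [  0.    ,   0.    ,   1.    ]]), 'R': array([[ 0.9591,  0.2831,  0.0059],
       [ 0.2726, -0.9289,  0.2507],
       [ 0.0764, -0.2389, -0.968 ]]), 't': array([-0.4869, -0.2345,  0.4392])}
```

View pics/w3.png

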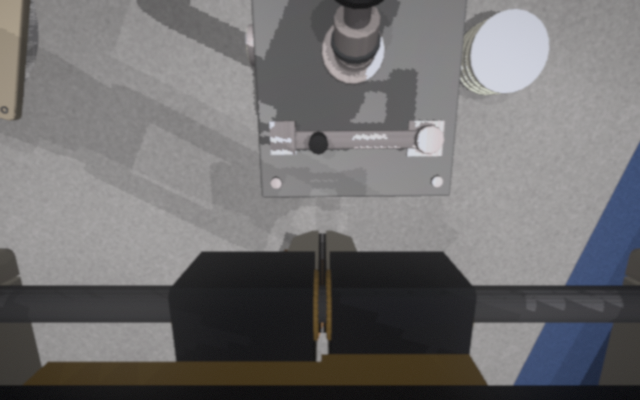

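The wrist view shows the bar inside the catch, with the knob at (318,142), the hinge at (428,140) and the bar parallel to the lid edge. I'll back off to see the whole valve.

>>> {"method": "carry_out", "body": {
  "commands": [
    [[-3, 0, -2, 0], [-3, 0, -2, 0], [-3, 0, -2, 0], [-1, 0, 0, 0], [0, 0, 0, 0], [0, 0, 0, 0]]
  ]
}}

```text
t: 7.58
tool_pos: [0.5443, -0.1373, 0.3891]
orientation: [-1.88, -2.512, 0.001]
force: [0.4, 0.1, -0.3]
opening: 0.0002
```

```bash
python3 - <<'E'
from h import *
np.set_printoptions(precision=4,suppress=True)
print(tool())
import json
q=robot.camera_params("wrist");im=robot.read_camera("wrist"); cv2.imwrite("pics/w4.png",im[:,:,::-1])
json.dump({k:np.array(v).tolist() for k,v in q.items()},open("w4.json","w"))
cv2.imwrite("pics/w4z.png",cv2.resize(im[0:230,230:490,::-1],None,fx=3,fy=2.6 and 3,interpolation=cv2.INTER_CUBIC)[:600])
for n,(a,b,c,d) in dict(top=(140,280,230,380),scene=(120,270,250,420)).items():
    im=robot.read_camera(n)[a:b,c:d]; cv2.imwrite(f"pics/{n}5.png",cv2.resize(im[:,:,::-1],None,fx=4,fy=4,interpolation=cv2.INTER_CUBIC))
E
```

```text
(array([ 0.5443, -0.1373,  0.3891]), array([[-0.282 ,  0.9594, -0.0033],
       [ 0.9594,  0.282 ,  0.0018],
       [ 0.0027, -0.0027, -1.    ]]))
```

View pics/w4z.png

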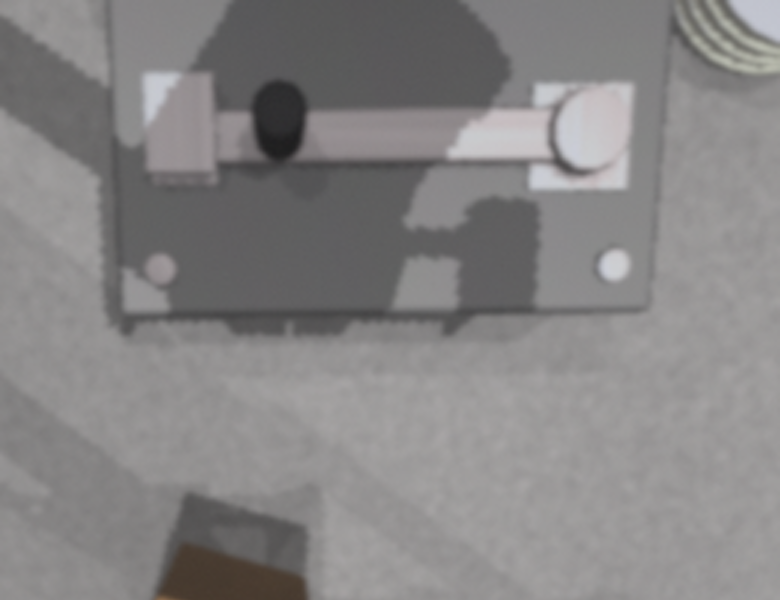

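View pics/top5.png

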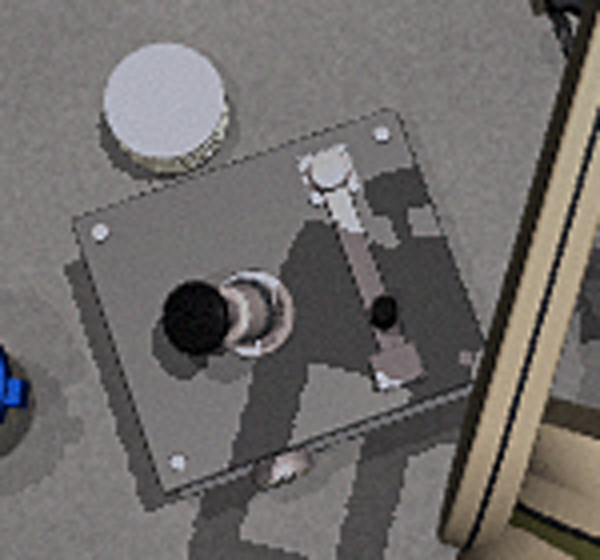

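View pics/scene5.png

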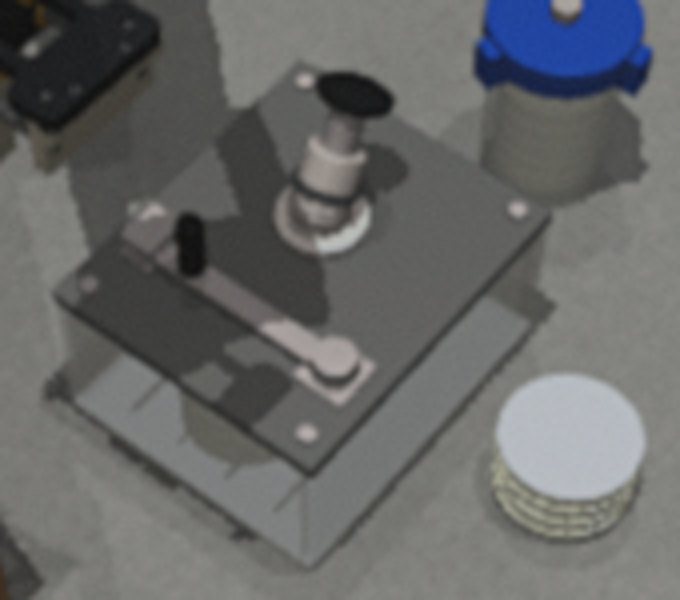

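The bar is level and inside the bracket in all three views, with its edges at rows 110–160 at both ends of the wrist crop. Next I'll look at the valve with the wrist camera.

>>> {"method": "carry_out", "body": {
  "commands": [
    [[3.2, 0, 0, 0], [3.2, 0, 0, 0], [3.2, 0, 0, 0], [3.2, 0, 0, 0], [3.2, 0, 0, 0], [0, 0, 0, 0], [0, 0, 0, 0], [0, 0, 0, 0]]
  ]
}}

```text
t: 8.4
tool_pos: [0.4992, 0.0166, 0.3913]
orientation: [-1.879, -2.518, 0.001]
force: [-0.5, 0.3, -0.1]
opening: 0.0007
```

```bash
python3 - <<'E'
from h import *
np.set_printoptions(precision=4,suppress=True)
print(tool())
import json
q=robot.camera_params("wrist");im=robot.read_camera("wrist"); cv2.imwrite("pics/w6.png",im[:,:,::-1])
json.dump({k:np.array(v).tolist() for k,v in q.items()},open("w6.json","w"))
cv2.imwrite("pics/w6z.png",cv2.resize(im[0:200,230:490,::-1],None,fx=3,fy=3,interpolation=cv2.INTER_CUBIC)[:600])
E
```

```text
(array([0.4992, 0.0166, 0.3913]), array([[-0.2848,  0.9586, -0.0002],
       [ 0.9586,  0.2848, -0.0003],
       [-0.0002, -0.0003, -1.    ]]))
```

View pics/w6z.png

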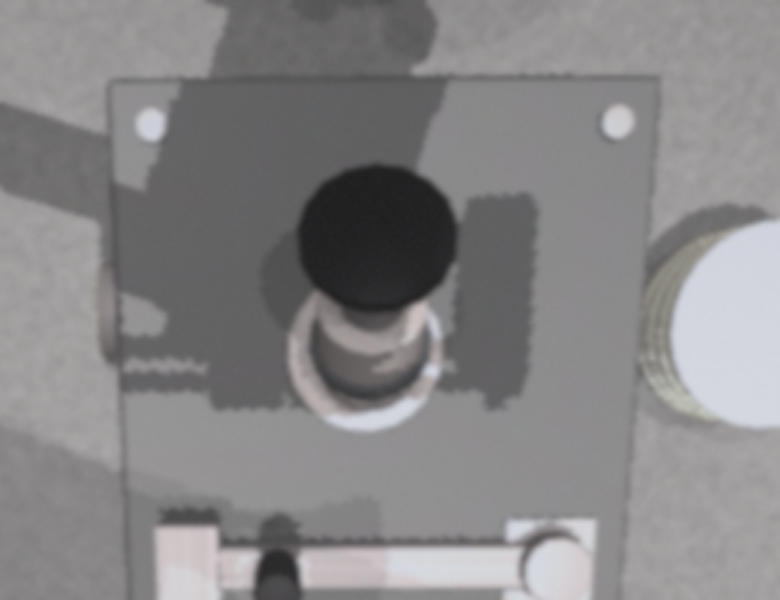

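```bash
cat > m2.py <<'E'
from h import *
import json
np.set_printoptions(precision=4,suppress=True)
W={k:np.array(v) for k,v in json.load(open("w6.json")).items()}
_P=P
import h
h.P=lambda n:(W["mtx"],W["R"],W["t"]) if n=="w6" else _P(n)
T=lambda u,v:("top",230+(u+.5)/4-.5,140+(v+.5)/4-.5)
S=lambda u,v:("scene",250+(u+.5)/4-.5,120+(v+.5)/4-.5)
V=lambda u,v:("w6",230+(u+.5)/3-.5,(v+.5)/3-.5)
def multi(*a):
    A=0;b=0
    for r in a:
        c,d=ray(*r); M=np.eye(3)-np.outer(d,d); A=A+M;b=b+M@c
    X=np.linalg.solve(A,b); return X,[np.linalg.norm((np.eye(3)-np.outer(ray(*r)[1],ray(*r)[1]))@(X-ray(*r)[0])) for r in a]
E
cat > m3.py <<'E'
from m2 import *
print("head",multi(T(196,317),S(354,94),V(378,236)), tri(V(378,236),S(354,94)), tri(V(378,236),T(196,317)))
print("foot z.138",onz(*V(366,352),.138),onz(*T(258,312),.138),onz(*S(322,214),.138), )
print("pins/corners w",[onz(*V(*p),.132) for p in [(110,80),(660,77)]])
print("pivot",tri(V(556,570),S(335,356)))
u=(W["mtx"]@W["R"])@np.array([0,0,1]);print(-W["R"].T@W["t"])
E
python3 m3.py
```

```text
head (array([0.5006, 0.1175, 0.2149]), [np.float64(0.001023829602410487), np.float64(0.00031192131299208835), np.float64(0.001296237822722165)]) (array([0.5002, 0.1183, 0.2141]), np.float64(0.0013825054888083601)) (array([0.4995, 0.1167, 0.2254]), np.float64(0.002110400590059263))
foot z.138 [0.514  0.0859 0.138 ] [0.514  0.0799 0.138 ] [0.5152 0.0846 0.138 ]
pins/corners w [array([0.3957, 0.1512, 0.132 ]), array([0.5874, 0.2092, 0.132 ])]
pivot (array([0.6109, 0.0275, 0.1456]), np.float64(0.0001677486573589389))
[0.4793 0.0834 0.5431]
```

The wrist crop shows the head disc centred at (378,236) and the foot ring at (366,352). The head centre comes out at about (0.500, 0.118, 0.215), with the lean at a heading of about 112°. I'll align the tool x axis with the lean and go to a standoff.

>>> {"method": "carry_out", "body": {
  "commands": [
    [[0, 0, 0, -5.8], [3, 1, 1, 0], [3, 1, 2, 0], [3, 1, 2, 0], [2.7, 0.9, 2, 0], [0, 0, 3, 0], [0, 0, 2, 0], [0, 0, 0, 0], [0, 0, 0, 0], [0, 0, 0, 0]]
  ]
}}

```text
t: 9.28
tool_pos: [0.4921, 0.1384, 0.2731]
orientation: [1.752, 2.606, 0.001]
force: [0.6, 0.2, 0.1]
opening: 0.0004
```

```bash
python3 - <<'E'
from h import *
np.set_printoptions(precision=4,suppress=True)
print(tool(),delta([.491,.1395,.257]),robot.read_state()["force"])
im=robot.read_camera("scene")[80:230,250:420]; cv2.imwrite("pics/s7.png",cv2.resize(im[:,:,::-1],None,fx=4,fy=4,interpolation=cv2.INTER_CUBIC))
im=robot.read_camera("wrist"); cv2.imwrite("pics/w7.png",im[:,:,::-1])
p,R=tool()
tip=p+R@[ -.0075,0,.014]; print("edge",tip,proj("scene",tip))
E
```

```text
(array([0.4921, 0.1384, 0.2731]), array([[-0.3773,  0.9261,  0.0013],
       [ 0.9261,  0.3773,  0.0001],
       [-0.0004,  0.0013, -1.    ]])) [ 0.1409 -0.0631  1.6066] [0.5575 0.2254 0.0607]
edge [0.4954 0.1317 0.2598] [342.3493 126.1947]
```

View pics/s7.png

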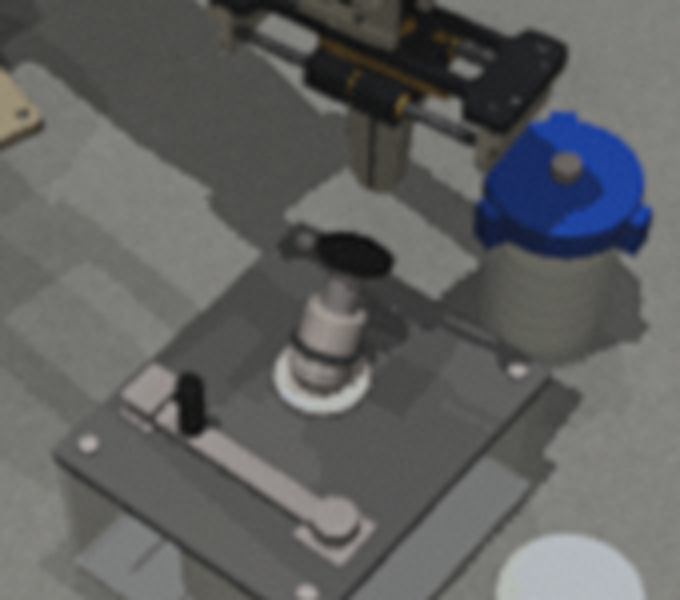

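View pics/w7.png

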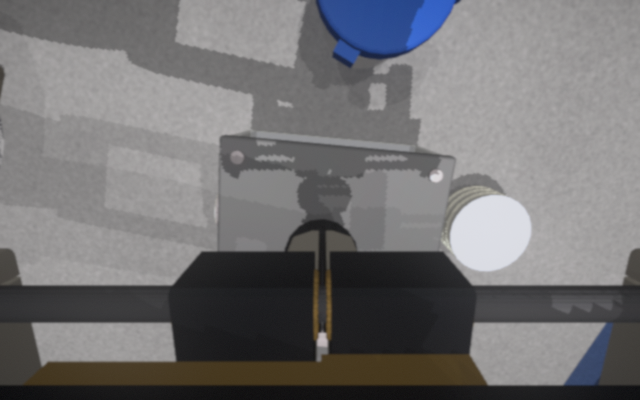

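The scene crop shows the fingertips at (380,188), above the head at (352,253). The wrist view shows the head centred behind the fingers at column 321. I'll approach along the plunger axis.

>>> {"method": "carry_out", "body": {
  "commands": [
    [[0, 0, 1, 0], [0, 0, 0.6, 0], [-0.15, 0, 0.26, 0], [-0.15, 0, 0.26, 0], [-0.15, 0, 0.26, 0], [-0.15, 0, 0.26, 0], [-0.1, 0, 0.17, 0], [0, 0, 0, 0]]
  ]
}}

```text
t: 10.05
tool_pos: [0.4938, 0.1324, 0.2431]
orientation: [-1.751, -2.608, 0.001]
force: [-0.1, 0.8, -0.1]
opening: 0.0003
```

>>> {"method": "carry_out", "body": {
  "commands": [
    [[-0.1, 0, 0.17, 0], [-0.1, 0, 0.17, 0], [0, 0, 0, 0]]
  ]
}}

```text
t: 10.3
tool_pos: [0.4947, 0.1307, 0.2398]
orientation: [-1.751, -2.608, 0.0]
force: [0.6, -0.5, 0.0]
opening: 0.0003
```

>>> {"method": "carry_out", "body": {
  "commands": [
    [[-0.1, 0, 0.17, 0], [-0.1, 0, 0.17, 0], [0, 0, 0, 0]]
  ]
}}

```text
t: 10.55
tool_pos: [0.4956, 0.129, 0.2368]
orientation: [1.751, 2.608, 0.001]
force: [-1.1, 1.8, 2.4]
opening: 0.0004
```

Contact came where predicted. I'll press on.

>>> {"method": "carry_out", "body": {
  "commands": [
    [[-0.1, 0, 0.17, 0], [-0.1, 0, 0.17, 0], [-0.1, 0, 0.17, 0], [-0.1, 0, 0.17, 0], [0, 0, 0, 0]]
  ]
}}

```text
t: 10.97
tool_pos: [0.4971, 0.1253, 0.2298]
orientation: [1.751, 2.608, 0.001]
force: [-0.2, 2.1, 4.4]
opening: 0.0003
```

>>> {"method": "carry_out", "body": {
  "commands": [
    [[-0.1, 0, 0.17, 0], [-0.1, 0, 0.17, 0], [-0.1, 0, 0.17, 0], [-0.1, 0, 0.17, 0], [0, 0, 0, 0]]
  ]
}}

```text
t: 11.38
tool_pos: [0.4986, 0.1218, 0.2233]
orientation: [-1.751, -2.608, -0.001]
force: [-1.9, 3.7, 5.5]
opening: 0.0003
```

>>> {"method": "carry_out", "body": {
  "commands": [
    [[-0.1, 0, 0.17, 0], [-0.1, 0, 0.17, 0], [0, 0, 0, 0]]
  ]
}}

```text
t: 11.63
tool_pos: [0.4993, 0.1201, 0.2201]
orientation: [-1.751, -2.608, -0.001]
force: [-2.1, 3.7, 7.2]
opening: 0.0003
```

>>> {"method": "carry_out", "body": {
  "commands": [
    [[-0.1, 0, 0.17, 0], [0, 0, 0, 0]]
  ]
}}

```text
t: 11.8
tool_pos: [0.4997, 0.1193, 0.2185]
orientation: [-1.751, -2.608, -0.002]
force: [-3.1, 3.3, 8.0]
opening: 0.0006
```

>>> {"method": "carry_out", "body": {
  "commands": [
    [[-0.1, 0, 0.17, 0], [0, 0, 0, 0]]
  ]
}}

```text
t: 11.97
tool_pos: [0.5001, 0.1189, 0.2178]
orientation: [-1.75, -2.608, -0.003]
force: [-5.3, 6.6, 12.6]
opening: 0.0004
```

>>> {"method": "carry_out", "body": {
  "commands": [
    [[-0.05, 0, 0.09, 0], [0, 0, 0, 0]]
  ]
}}

```text
t: 12.13
tool_pos: [0.5003, 0.1189, 0.2176]
orientation: [-1.75, -2.609, -0.005]
force: [-9.5, 7.5, 17.6]
opening: 0.0004
```

>>> {"method": "carry_out", "body": {
  "commands": [
    [[-0.05, 0, 0.09, 0], [0, 0, 0, 0]]
  ]
}}

```text
t: 12.3
tool_pos: [0.5005, 0.1189, 0.2175]
orientation: [-1.749, -2.609, -0.006]
force: [-11.2, 8.3, 21.8]
opening: 0.0007
```

The head is on its stop: the tool no longer moves and the force has risen to about 26 N. I'll hold it.

>>> {"method": "carry_out", "body": {
  "commands": [
    [[0, 0, 0, 0], [0, 0, 0, 0], [0, 0, 0, 0], [0, 0, 0, 0]]
  ]
}}

```text
t: 12.63
tool_pos: [0.5005, 0.1189, 0.2175]
orientation: [-1.749, -2.609, -0.006]
force: [-10.6, 8.9, 21.4]
opening: 0.0007
```

>>> {"method": "carry_out", "body": {
  "commands": [
    [[0, 0, 0, 0], [0, 0, 0, 0], [0, 0, 0, 0], [0, 0, 0, 0], [0, 0, 0, 0], [0, 0, 0, 0], [0, 0, 0, 0], [0, 0, 0, 0]]
  ]
}}

```text
t: 13.3
tool_pos: [0.5004, 0.1189, 0.2175]
orientation: [-1.749, -2.609, -0.006]
force: [-11.4, 8.5, 22.5]
opening: 0.0004
```

>>> {"method": "carry_out", "body": {
  "commands": [
    [[0.15, 0, -0.26, 0], [0.15, 0, -0.26, 0], [0.15, 0, -0.26, 0], [0.15, 0, -0.26, 0], [0.15, 0, -0.26, 0], [0.15, 0, -0.26, 0], [0.15, 0, -0.26, 0], [0.15, 0, -0.26, 0], [0.3, 0, -0.52, 0], [0.3, 0, -0.52, 0], [0.3, 0, -0.52, 0], [0, 0, -2, 0], [0, 0, -3, 0], [0, 0, -4, 0], [0, 0, -4, 0], [0, 0, 0, 0], [0, 0, 0, 0]]
  ]
}}

```text
t: 14.72
tool_pos: [0.4935, 0.1366, 0.3844]
orientation: [1.749, 2.604, 0.006]
force: [-0.1, 1.1, -1.0]
opening: 0.0004
```

>>> {"method": "carry_out", "body": {
  "commands": [
    [[-3, -1, 0, 0], [-3, -1, 0, 0], [-3, -1, 0, 0], [-3, -1, 0, 5.8], [0, 0, 0, 0], [0, 0, 0, 0], [0, 0, 0, 0]]
  ]
}}

```text
t: 15.3
tool_pos: [0.5004, 0.0105, 0.3797]
orientation: [-1.879, -2.515, 0.001]
force: [-0.9, -0.5, 0.2]
opening: 0.0007
```

```bash
python3 - <<'E'
from h import *
np.set_printoptions(precision=4,suppress=True)
print(tool()[0],robot.read_state()["force"])
im=robot.read_camera("scene")[80:270,180:420]; cv2.imwrite("pics/s8.png",cv2.resize(im[:,:,::-1],None,fx=3,fy=3,interpolation=cv2.INTER_CUBIC))
im=robot.read_camera("wrist"); cv2.imwrite("pics/w8.png",im[:,:,::-1])
im=robot.read_camera("top"); cv2.imwrite("pics/t8.png",im[:,:,::-1])
E
```

```text
[0.5004 0.0105 0.3797] [-0.8787 -0.5375  0.2368]
```

View pics/s8.png

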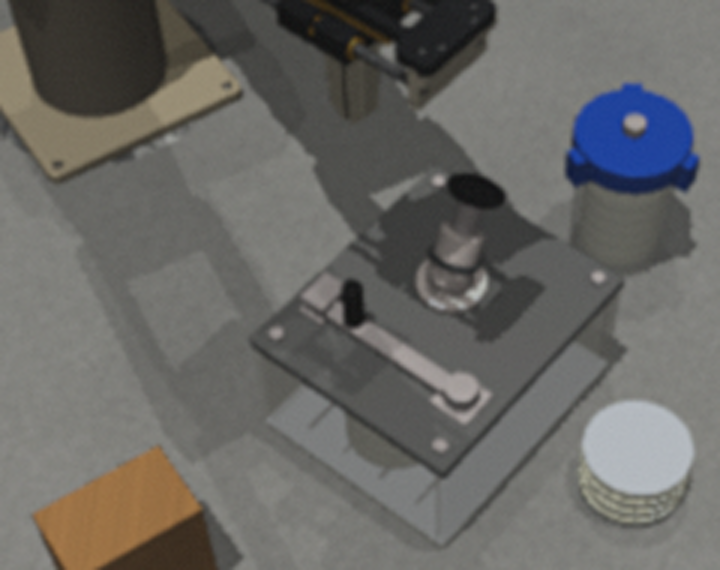

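View pics/w8.png

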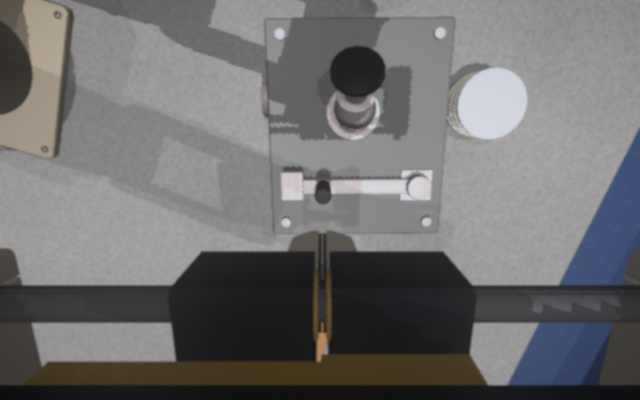

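View pics/t8.png

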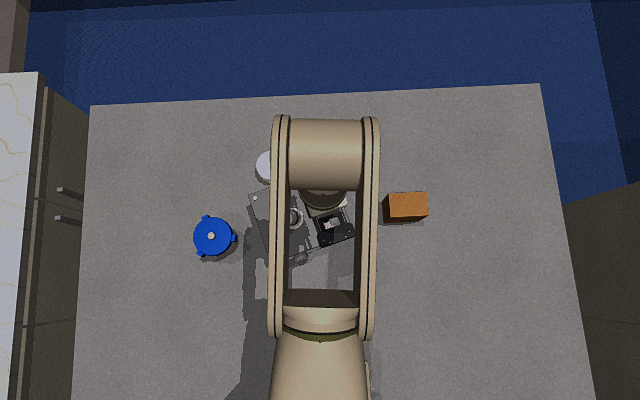

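The head is back at scene pixel (338.7,143.3), and it was at (338.5,143) before. The bar is still in the catch, and the jar (211,236) and carton (405,207) have not moved. I'm handing in.

```bash
python3 -c "
from plant import robot
print(robot.close_job(), robot.read_state()['t'])"
```

```text
the job is handed in; nothing more can be done
the job is handed in; nothing more can be done
```

The chamber is ready for its gas fill: I closed the clamp bar first, then pressed the vent valve, and handed the job in after about 15.5 s.

- **Clamp bar:** I swung it shut by pushing the knob until the bar stopped moving, ending at about 20 N. The tool stopped within about 1 mm of the computed closed position. All three cameras showed the bar in the catch, and the scene and wrist cameras showed it still there at the end.
- **Vent valve:** I pressed the head along its leaning axis for about 22–23 mm until it stopped. I held it on the stop for about 1.2 s; the wrist read about 26 N at most (limit 45 N). I then let it spring back, and it was within a pixel of its original place in the scene view.
- **Jar, dishes and carton:** none of them appears to have moved. In the last top view the arm partly hid the dishes, so for those I relied on the other two cameras.

**What disagreed:** my camera measurements of the chamber differed by up to about 8 mm between views. The foot-to-head offset of the valve was also about 8 mm shorter than a plain 30° lean from the foot's centre would give. Both contacts still came where I predicted. While I held the head down there was a sideways force of about 11 N in x, but the total stayed within the limit.

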